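# Lay a boiled-egg breakfast round the plate

### The arm

A 6-joint arm with a two-finger parallel gripper is mounted at the origin on a cart in front of the work surface, level with it; the furniture and walls round the work are solid. World frame = base frame: x ahead of the robot, y to its left, z up, the work surface at z = 0. Lengths are in mm, angles in rad, forces in N, time in s.
With the tool pointing down it reaches from about 350 to 725 mm from the base axis. Payload 6 kg.
Tool frame: the origin (TCP) lies midway between the tips of the shut fingers; the grasp point (between the pads) lies 19 mm behind it; x points along the fingers, y is the direction in which the jaws open and shut, and the axes are right-handed (so a half turn about x gives the same grasp; the last joint's range is limited). The gripper opens to 85 mm and grips with 20 to 120 N. Pads are 22 mm wide; open, the fingers measure 114 mm over their backs; the gripper's body (76 mm by 85 mm) begins 54 mm behind the grasp point. The pads swing forward as they close: fully open they stand 13 mm farther back than shut.
Start: joints at [1.475, 0.04, 0.085, 0, -1.615, -0.334], TCP at [249.985, 545.418, 231.261] pointing down, gripper open.
Joint ranges: [-2.56, 2.56], [-1.29, 2.01], [-1.08, 1.49], [-3.29, 1.98], [-2.81, -0.18], [-2.99, 2.99]. Speed limits (rad/s): [2.57, 2.57, 3.01, 3.14, 3.14, 3.14].

### API

Orientations are given as a unit quaternion [x, y, z, w].
In Python, from cell import sense, camera, camera_params, bot gives the robot as it stands.
- The arm moves only by the tool drive_tool, never from a script. Its argument "commands" is one flat list of numbers, 6 for each row, row after row: the shift along the tool's x, y, z in cm, then the turn, a rotation vector about the tool's x, y, z in rad. In form: [dx, dy, dz, ax, ay, az, dx, dy, dz, ax, ay, az, ...]. A call has 1 to 12 rows; each row shifts and turns the commanded pose from where the row before left it, along the tool's axes as they then stand; what a row does not reach is not made up. A row lasts 1/10 s, in which the tool goes at most 50 mm and 8.59 degrees, less where a joint would pass 70% of its speed; a pose out of reach is approached as far as the arm can. A call with a gripper value outside its range is refused whole. "fingers" is the finger opening in cm, from 0 to 8.54, set as the call begins (left out, the last holds). The fingers move at their own pace and stop on an object; "grip_force" is the grip in N (left out, the last holds). Time passes only in rows, so rows that do not move let the fingers close. It gives the time, the measured TCP pose, the force and the opening at its end, in the units of the state.
- sense(): the state, without advancing time (a new reading comes with each control period).
- camera(name): name is "scene" or "side" or "wrist"; returns the picture (420x560x3 uint8, red, green, blue); there is no depth.
- camera_params(name): a dict with "fx", "fy", "cx", "cy" (pixels), "k1" (the pictures are not rectified: a ray, as slopes to the right and down, at radius r is drawn at 1 + k1 r^2 times it, then the intrinsics apply), "R" (3x3) and "t" (3): a world point X has camera coordinates R X + t. Camera axes: x right, y down, z forward; pixel columns grow to the right and rows downward; lengths in mm; the calibration is good to about 2 mm. A picture is of the moment at which its call begins: read the wrist's pose just before it. camera_params takes no time and is no camera call; for the wrist camera it gives the pose at the moment of the call.
- bot.sign_off(): hands the job in, once; it reports no verdict.
The state is a dict: "clock": time; "q": joint angles; "qd": joint speeds; "joint_torque": joint torques, N m; "tcp_pos": TCP position; "tool_rot": TCP orientation; "wrist_force": force on the tool from outside, world axes, zero at the start; "ft_torque": the same for the moment, N m; "gripper_width": finger opening in mm.
Only numpy, scipy, OpenCV 4.12 (cv2) and the standard library are available. Lean on these libraries where they do the work, as an engineer would, in place of code of your own. Each camera call takes 0.05 s, during which the arm holds its last target. There are 200 camera calls.

### The job

Lay the breakfast place as seen from where you stand: the egg cup upright on the middle of the plate with the egg standing in it, blunt end down as it stands now; the salt shaker to the left of the plate and the teaspoon to its right, each in line with the plate's middle and about 25 mm clear of its rim. The spoon lies straight, pointing directly away from you with its bowl at the far end. The shaker stands upright, everything is let go and still, and the lime stays where it is.

Things in the scene. Friction and masses are not known exactly. Their poses are not given: they have to be found in the camera images.
- plate: White round plate, 120 mm across, fixed to the worktop on one side of the robot. Origin: centre of its underside on the worktop; its axes stay parallel to the world's (x away from the robot, y to the left). Its flat middle, 82 mm across, is 6 mm above the worktop; the sloping rim is 13 mm high.
- egg_block: Pale wooden block, 64 x 64 mm, 24 mm high, fixed among the things on the other side, sides parallel to the world's axes, with one round hollow 37 mm across in its top in which the egg stands at the start. Origin: centre of its underside.
- egg: Brown hen's egg, 44 mm across, 57 mm tall, standing blunt end down, about 60 g. Origin: on its axis at the widest section, 25 mm above the blunt lower end and 32 mm below the tip; z is its long axis, up. In the block the origin is about 37 mm above the worktop; seated in the egg cup it is about 64 mm above the egg cup's foot (14 mm above its rim).
- egg_cup: Small brown wooden egg cup, round and open at the top, 50 mm tall. The cup part is 48 mm across outside from 31 mm up to the rim; mouth 37 mm across; waist 26 mm and foot 42 mm across. Stands upright at the start; origin: centre of its underside, z up. About 90 g.
- salt: Salt shaker: small clear glass shaker with a grey domed top, round, 44 mm across up to 66 mm, top 34 mm across, 90 mm tall, upright. Origin: centre of its underside, z up. About 100 g.
- teaspoon: Small steel teaspoon lying flat, 138 mm long, up to 28 mm wide at the bowl, 12 mm high. Origin: under the middle of its length, on the worktop; x runs along it from the handle to the bowl, z up. At the start it lies roughly across, bowl to the left. About 20 g. (The longer spoon and the fork at the back are not meant.)
- teaspoon_bowl (a point): A point in the teaspoon's bowl, 55 mm from its origin towards the bowl end.
- lime: Green lime, 60 x 48 x 48 mm, lying loose among the things. A bystander: it stays where it is. Origin: on the worktop under its middle at the start.
Not all that is in view belongs to the job. There is more than one size of the salt; the job needs the larger.

How it is judged (in metres and radians):
At the end, for the whole second after the job is handed in: Cup upright on the plate, within 15 mm of its centre; egg seated upright in it (8 mm). Shaker left, teaspoon right: rim gap 10 to 40 mm, within 15 mm of in line with the centre; shaker upright, spoon within 0.17 rad of straight ahead, bowl far. All at rest on the worktop (z of egg_cup in the frame of plate between 0.003 and 0.012 m and horizontal distance between egg_cup and plate below 0.015 m and angle between egg_cup's own z axis and vertical below 0.12 rad and horizontal distance between egg and egg_cup below 0.008 m and angle between egg's own z axis and vertical below 0.4 rad and z of egg in the frame of egg_cup between 0.055 and 0.072 m and y of salt in the frame of plate between 0.092 and 0.122 m and x of salt in the frame of plate between -0.015 and 0.015 m and y of teaspoon in the frame of plate between -0.114 and -0.084 m and x of teaspoon in the frame of plate between -0.015 and 0.015 m and angle between the x axis of teaspoon and the x axis of plate, either way round below 0.17 rad and x of teaspoon_bowl in the frame of plate above 0.03 m and angle between each of salt, teaspoon's own z axis and vertical below 0.1 rad and height (world z) of each of salt, teaspoon below 0.006 m and linear speed of each of egg, egg_cup, salt, teaspoon below 0.02 m/s); the robot touches nothing.
It fails at once if the lime is pushed more than 30 mm from its place (distance of lime from where it was at the start of the episode above 0.03 m).
It also fails if it takes over 109 s, if anything falls off the work surface, if the arm or the gripper's body presses on something with over 40 N, if the wrist force passes 120 N, or if a joint passes its speed limit or range.

## Working session

There is one attempt and no reset: what is moved stays moved. The work goes in short steps, Python scripts to look and compute and a tool call to move; the robot and the scene stay as the last step left them, time stands still between calls to the robot, and variables do not carry over. Pictures are saved under pics/ and viewed, about 12 in all and at most 16, crops included, and the job is handed in when it is done.

Besides the shell and the picture viewer there is one more tool, called after "Call:" as name(argument=value, ...), one argument or row to a line, values as JSON. drive_tool: Moves the arm, as the interface text tells. Its arguments: {"type":"object","properties":{"commands":{"type":"array"},"fingers":{"type":"number"},"grip_force":{"type":"number"}},"required":["commands"]}

```bash
mkdir -p pics; ls
cat > h.py <<'E'
import numpy as np, cv2
from cell import sense,camera,camera_params,bot
from scipy.spatial.transform import Rotation as Rn
np.set_printoptions(precision=3,suppress=True)
def snap(name,fn,crop=None,s=1):
    p=camera_params(name); im=camera(name)[:,:,::-1].copy()
    cv2.imwrite('pics/raw_'+fn+'.png',im); np.save('pics/'+fn+'.npy',p,allow_pickle=True)
    if crop: im=im[crop[1]:crop[3],crop[0]:crop[2]]
    if s!=1: im=cv2.resize(im,None,fx=s,fy=s,interpolation=cv2.INTER_CUBIC)
    cv2.imwrite('pics/'+fn+'.png',im); return im,p
def load(fn): return np.load('pics/'+fn+'.npy',allow_pickle=True).item()
def ray(p,u,v):
    d=np.array([(u-p['cx'])/p['fx'],(v-p['cy'])/p['fy']]); x=d.copy()
    for _ in range(20): x=d/(1+p['k1']*(x@x))
    R=np.array(p['R']);t=np.array(p['t'])
    return -R.T@t, R.T@np.array([x[0],x[1],1])
def onz(p,u,v,z):
    o,d=ray(p,u,v); return o+d*(z-o[2])/d[2]
def proj(p,X):
    c=np.array(p['R'])@np.array(X,float)+np.array(p['t']); x=c[:2]/c[2]; x=x*(1+p['k1']*(x@x))
    return np.array([p['fx']*x[0]+p['cx'],p['fy']*x[1]+p['cy']])
def st():
    s=sense(); print('t',s['clock'],'tcp',np.array(s['tcp_pos']),'w',s['gripper_width'],'F',np.array(s['wrist_force'])); print(Rn.from_quat(s['tool_rot']).as_matrix()); return s
E
python3 - <<'E'
from h import *
st()
a,p=snap('scene','sc0'); b,p2=snap('side','sd0')
for q in (p,p2): print({k:np.array(v) for k,v in q.items()}, -np.array(q['R']).T@np.array(q['t']))
cv2.imwrite('pics/both.png',cv2.resize(np.hstack([a,b]),(800,300)))
E
```

```text
pics
t 0.0 tcp [249.811 545.158 230.256] w 85.72881067965787 F [0.162 0.56  0.165]
[[-0.001 -0.417 -0.909]
 [-0.002 -0.909  0.417]
 [-1.     0.002 -0.   ]]
{'fx': array(401.213), 'fy': array(401.213), 'cx': array(280.559), 'cy': array(204.205), 'k1': array(-0.038), 'R': array([[ 0.476, -0.879, -0.024],
       [-0.477, -0.235, -0.847],
       [ 0.739,  0.414, -0.532]]), 't': array([-222.751,  275.585,  948.108])} [-462.961 -523.761  731.994]
{'fx': array(392.665), 'fy': array(392.665), 'cx': array(275.135), 'cy': array(212.608), 'k1': array(-0.097), 'R': array([[-0.951, -0.31 , -0.014],
       [-0.17 ,  0.556, -0.813],
       [ 0.259, -0.771, -0.581]]), 't': array([ 428.545,  140.571, 1015.663])} [167.721 837.683 710.731]
```

View pics/sc0.png

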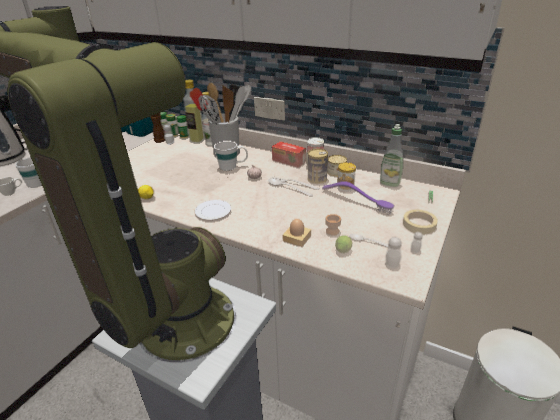

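View pics/sd0.png

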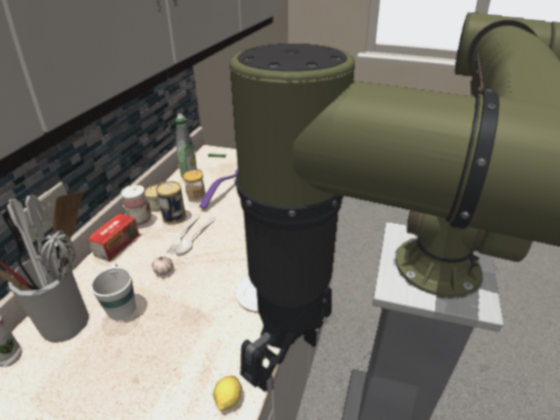

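Scene view: plate (213,211), egg in block (297,232), egg cup (333,224), lime (344,244), teaspoon from (357,238) to about (388,245), shakers (394,251) and (418,242). The nearer shaker looks larger. Next I cast rays and enlarge that area.

Run:
```python
from h import *
p=load('sc0'); im=cv2.imread('pics/raw_sc0.png')
c=im[205:275,270:440]; cv2.imwrite('pics/c1.png',cv2.resize(c,None,fx=4.7,fy=4.7,interpolation=cv2.INTER_CUBIC))
for n,u,v,z in [('plate',213,211,10),('block',297,238,20),('eggtop',297,219,69),('cuprim',333,218,50),('lime',344,244,24),('spoonbowl',358,238,8),('spoonend',388,245,8),('saltB base',393,263,0),('saltBtop',395,238,90),('saltS base',418,248,0),('saltS top',418,233,60)]:
  print(n,onz(p,u,v,z))
```

```text
plate [403.751 220.322  10.   ]
block [ 383.698 -101.218   20.   ]
eggtop [408.118 -89.18   69.   ]
cuprim [ 486.119 -171.581   50.   ]
lime [ 413.405 -236.109   24.   ]
spoonbowl [ 478.985 -256.377    8.   ]
spoonend [ 485.547 -345.109    8.   ]
saltB base [ 423.231 -377.673    0.   ]
saltBtop [ 415.531 -373.541   90.   ]
saltS base [ 520.793 -424.553    0.   ]
saltS top [ 508.02  -417.879   60.   ]
```

View pics/c1.png

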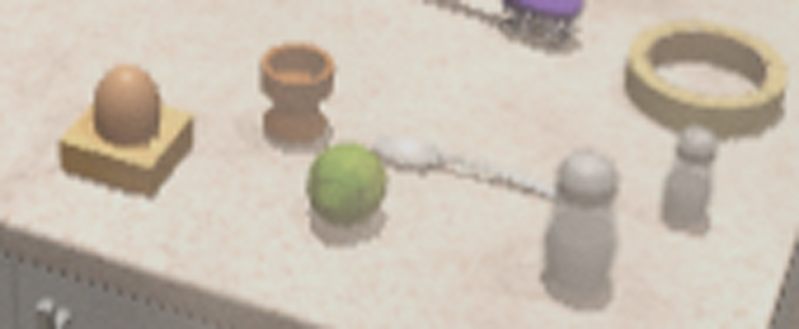

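Enlarged crop: the larger shaker is at crop (582,230), image (394,254). Its base and top rays meet at one xy for a 90 mm height. The small one, at crop (687,180), is clearly smaller, so the job needs the nearer, larger shaker at about (420,-376). I'll move over there for a close look.

Call:
drive_tool(
  commands=[0,0,0,-0.1433,0,0,0,0,0,-0.1433,0,0,0,0,0,-0.1433,0,0,0,4.5,-2.1,0,0,0,0,4.5,-2.1,0,0,0,0,4.5,-2.1,0,0,0,0,4.5,-2.1,0,0,0,0,4.5,-2.1,0,0,0,0,4.5,-2.1,0,0,0,0,4.5,-2.1,0,0,0,0,4.5,-2.1,0,0,0,0,4.5,-2.1,0,0,0],
)

```text
clock: 1.3
tcp_pos: [439.2, 138.5, 231.3]
tool_rot: [0.707, 0.0, -0.707, 0.0]
wrist_force: [1.0, 1.0, -0.7]
gripper_width: 85.2
```

Call:
drive_tool(
  commands=[0,4.8,0,0,0,0,0,4.8,0,0,0,0,0,4.8,0,0,0,0,0,4.8,0,0,0,0,0,4.8,0,0,0,0,0,4.8,0,0,0,0,0,4.8,0,0,0,0,0,4.8,0,0,0,0,0,3,0,0,0,0,0,0,0,0,0,0],
)

```text
clock: 2.3
tcp_pos: [438.1, -276.5, 230.0]
tool_rot: [-0.706, 0.002, 0.708, 0.002]
wrist_force: [-0.5, 0.1, 0.4]
gripper_width: 85.2
```

Run:
```python
from h import *
st()
im,p=snap('wrist','w1')
print(np.array(p['R']),-np.array(p['R']).T@np.array(p['t']),p['fx'])
```

```text
t 2.3 tcp [ 438.078 -276.484  230.023] w 85.2123185055621 F [-0.542  0.139  0.406]
[[-0.003 -0.004 -1.   ]
 [ 0.    -1.     0.004]
 [-1.    -0.     0.003]]
[[-0.004 -1.     0.   ]
 [-0.951  0.004  0.31 ]
 [-0.31   0.001 -0.951]] [ 517.287 -276.481  372.564] 302.120284808783
```

View pics/w1.png

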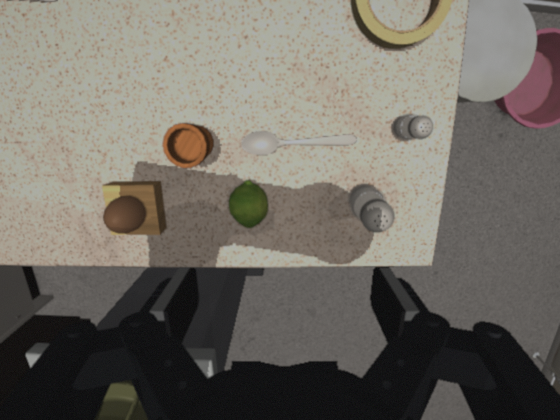

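Wrist view: cup rim centre (187,146), spoon from bowl end (241,144) to handle end (355,140), lime (248,204), large shaker top (377,215) leaning towards base (364,197), small shaker (420,127), egg (124,213) in block (133,208).

Run:
```python
from h import *
p=load('w1')
for n,u,v,z in [('cup rim',187,146,50),('bowl end',241,144,8),('handle end',355,140,5),('salt top',377.5,214,82),('block corner TR',159,182,24),('block BR',163,235,24),('egg',124,213,45),('smallsalt',421,126,55),('lime',248,204,24)]:
  print(n,onz(p,u,v,z))
im=cv2.imread('pics/raw_w1.png'); hsv=cv2.cvtColor(im,cv2.COLOR_BGR2HSV)
m=cv2.inRange(hsv,(3,150,60),(14,255,255)); m[:, :160]=0;m[180:]=0;m[:,215:]=0
c=max(cv2.findContours(m,0,2)[0],key=cv2.contourArea); (e,r,_)=cv2.fitEllipse(c); print('cup ell',e,r,onz(p,e[0],e[1],48))
# spoon: grey low-saturation
m=((hsv[:,:,1]<25)&(hsv[:,:,2]>90)).astype(np.uint8)*255; m[:125]=0;m[160:]=0;m[:,:230]=0;m[:,365:]=0
print(cv2.minAreaRect(np.argwhere(m>0)[:,::-1].astype(np.float32)), (m>0).sum())
print('edges',onz(p,440,250,0),onz(p,300,266,0))
```

```text
cup rim [ 486.063 -173.715   50.   ]
bowl end [ 483.659 -225.259    8.   ]
handle end [ 487.723 -361.207    5.   ]
salt top [ 420.099 -371.43    82.   ]
block corner TR [ 441.861 -127.539   24.   ]
block BR [ 373.935 -123.64    24.   ]
egg [410.123 -89.949  45.   ]
smallsalt [ 506.376 -417.455   55.   ]
lime [ 414.051 -232.683   24.   ]
cup ell (185.10520935058594, 144.9081573486328) (40.87429428100586, 43.101810455322266) [ 487.043 -171.145   48.   ]
((297.0, 142.0), (133.99996948242188, 33.99999237060547), 0.0) 2327
edges [ 339.926 -490.865    0.   ] [ 317.44  -297.718    0.   ]
```

Call:
drive_tool(
  commands=[0,4.85,0.9,0,0,0,0,4.85,0.9,0,0,0,4.5,0,0,0,0,0,4.5,0,0,0,0,0,4.5,0,0,0,0,0,3,0,0,0,0,0,2,0,0,0,0,0,1,0,0,0,0,0,0,0,0,0,0,0],
)

```text
clock: 3.25
tcp_pos: [420.8, -369.5, 35.2]
tool_rot: [-0.706, -0.001, 0.708, -0.0]
wrist_force: [0.5, 0.4, 0.5]
gripper_width: 85.4
```

Call:
drive_tool(
  commands=[0,0,0,0,0,0,0,0,0,0,0,0,0,0,0,0,0,0,0,0,0,0,0,0,0,0,0,0,0,0,0,0,0,0,0,0,0,0,0,0,0,0,0,0,0,0,0,0],
  fingers=3,
  grip_force=40,
)

```text
clock: 4.05
tcp_pos: [422.0, -371.2, 38.2]
tool_rot: [0.708, -0.001, -0.706, 0.001]
wrist_force: [0.2, 0.8, 5.6]
gripper_width: 36.4
```

Run:
```python
from h import *
st()
im,p=snap('wrist','w2')
```

```text
t 4.05 tcp [ 421.954 -371.188   38.201] w 36.434422852831226 F [0.222 0.833 5.64 ]
[[ 0.002  0.    -1.   ]
 [-0.002 -1.    -0.   ]
 [-1.     0.002 -0.002]]
```

View pics/w2.png

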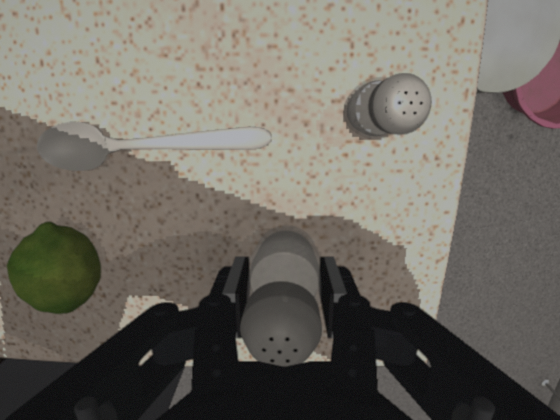

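Call:
drive_tool(
  commands=[0,0,0,0,0,0,0,0,0,0,0,0,0,0,0,0,0,0],
)

```text
clock: 4.4
tcp_pos: [422.0, -371.2, 38.2]
tool_rot: [0.708, -0.001, -0.706, 0.001]
wrist_force: [0.0, 0.8, 6.4]
gripper_width: 36.8
```

Width 36.8 (44 expected) with an upward reaction suggests the pads sit on the shoulder. I'll open, go 12 mm lower and regrip.

Call:
drive_tool(
  commands=[0,0,0,0,0,0,0,0,0,0,0,0,0,0,0,0,0,0,0,0,0,0,0,0,0.6,0,0,0,0,0,0.6,0,0,0,0,0,0,0,0,0,0,0],
  fingers=7,
)

```text
clock: 5.1
tcp_pos: [420.3, -370.1, 22.7]
tool_rot: [-0.706, -0.0, 0.708, 0.0]
wrist_force: [-0.1, 0.3, 0.4]
gripper_width: 70.0
```

Call:
drive_tool(
  commands=[0,0,0,0,0,0,0,0,0,0,0,0,0,0,0,0,0,0,0,0,0,0,0,0,0,0,0,0,0,0,0,0,0,0,0,0,0,0,0,0,0,0],
  fingers=3,
)

```text
clock: 5.8
tcp_pos: [421.5, -370.8, 24.9]
tool_rot: [0.707, -0.0, -0.707, 0.0]
wrist_force: [0.2, -0.3, 3.0]
gripper_width: 39.9
```

Call:
drive_tool(
  commands=[-1,0,0,0,0,0,-2,0,0,0,0,0,-3,0,0,0,0,0,-4,0,0,0,0,0,-4,0,0,0,0,0,0,0,0,0,0,0],
)

```text
clock: 6.4
tcp_pos: [422.7, -372.2, 171.5]
tool_rot: [0.71, -0.002, -0.704, 0.002]
wrist_force: [0.4, -0.8, -1.4]
gripper_width: 40.1
```

Run:
```python
from h import *
st()
im,p=snap('wrist','w3',s=0.7); im,p=snap('scene','sc3',(180,150,460,300),2)
```

```text
t 6.4 tcp [ 422.722 -372.154  171.493] w 40.098338615690444 F [ 0.394 -0.819 -1.417]
[[ 0.008  0.    -1.   ]
 [-0.006 -1.    -0.   ]
 [-1.     0.006 -0.008]]
```

View pics/w3.png

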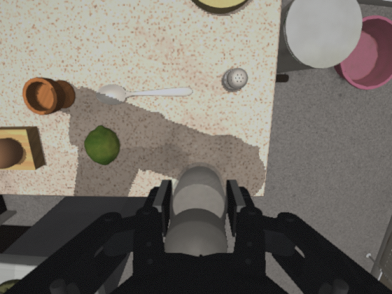

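Call:
drive_tool(
  commands=[0,-2.5,0,0,0,0,0,-4.7,0.1,0,0,0,0,-4.7,0.1,0,0,0,0,-4.7,0.1,0,0,0,0,-4.7,0.1,0,0,0,0,-4.7,0.1,0,0,0,0,-4.7,0.1,0,0,0,0,-4.7,0.1,0,0,0,0,-4.7,0.1,0,0,0,0,-4.7,0.1,0,0,0,0,-4.7,0.1,0,0,0,0,-4.7,0.1,0,0,0],
)

```text
clock: 7.7
tcp_pos: [408.6, 173.0, 162.6]
tool_rot: [-0.706, 0.0, 0.708, -0.001]
wrist_force: [1.6, 0.6, -1.2]
gripper_width: 39.9
```

Call:
drive_tool(
  commands=[0,-4.7,0.1,0,0,0,0,-4.7,0.1,0,0,0,0,-3.5,0.1,0,0,0,0,-2,0.1,0,0,0,0,-1,0,0,0,0,0,0,0,0,0,0,0,0,0,0,0,0],
)

```text
clock: 8.4
tcp_pos: [405.9, 329.5, 163.6]
tool_rot: [-0.707, 0.001, 0.707, -0.0]
wrist_force: [0.7, 0.6, -1.5]
gripper_width: 40.1
```

Run:
```python
from h import *
st()
im,p=snap('wrist','w4'); snap('scene','sc4',(180,150,460,300),2)
```

```text
t 8.4 tcp [405.888 329.472 163.568] w 40.095980284517715 F [ 0.75   0.591 -1.508]
[[-0.001 -0.    -1.   ]
 [-0.001 -1.     0.   ]
 [-1.     0.001  0.001]]
```

View pics/w4.png

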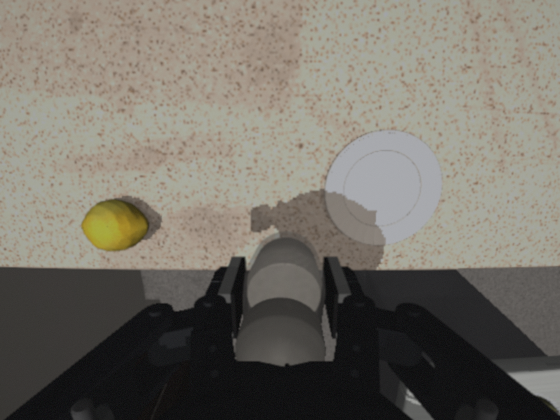

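Wrist view: plate rim spans columns 327–442 and rows 130–245, centre (384.5,187.5). The shaker is held upright and the lemon is clear to the left.

Run:
```python
from h import *
p=load('w4')
print(onz(p,384.5,187.5,13), onz(p,327,187,13),onz(p,442,187,13),onz(p,384,130,13),onz(p,384,245,13))
print('inner',onz(p,(343+421)/2,(150+226)/2,6))
q=load('sc0'); im=cv2.imread('pics/raw_sc0.png');
h=cv2.cvtColor(im,cv2.COLOR_BGR2HSV); m=((h[:,:,1]<28)&(h[:,:,2]>150)).astype(np.uint8); m[:195]=0;m[230:]=0;m[:,:185]=0;m[:,245:]=0
c=max(cv2.findContours(m,0,2)[0],key=cv2.contourArea); e=cv2.fitEllipse(c); print(e,onz(q,*e[0],11))
```

```text
[415.658 228.865  13.   ] [416.036 286.768  13.   ] [416.44  169.563  13.   ] [471.627 234.708  13.   ] [352.839 222.875  13.   ]
inner [413.472 229.      6.   ]
((217.17330932617188, 211.06454467773438), (36.01808166503906, 66.90276336669922), 94.30856323242188) [408.438 206.519  11.   ]
```

Run:
```python
from h import *
for f in ('w1','w4'):
  p=load(f); R=np.array(p['R']); print(R,-R.T@np.array(p['t']))
st()
im,p=snap('wrist','w5'); R=np.array(p['R']); print(R,-R.T@np.array(p['t']))
p=load('w5')
im=cv2.imread('pics/raw_w5.png'); h=cv2.cvtColor(im,cv2.COLOR_BGR2HSV); print(h[150,384],h[187,384],h[187,350],h[187,470],h[230,365],h[100,400])
q=load('sc0')
for x in [(404,220,13),(415,229,13)]:print(proj(q,x),proj(p,x))
im,p=snap('scene','sc5',(170,180,310,260),5)
im,p=snap('side','sd5')
```

```text
[[-0.004 -1.     0.   ]
 [-0.951  0.004  0.31 ]
 [-0.31   0.001 -0.951]] [ 517.287 -276.481  372.564]
[[ 0.    -1.     0.002]
 [-0.951  0.     0.308]
 [-0.308 -0.002 -0.951]] [484.833 330.04  306.261]
t 8.5 tcp [406.156 329.4   164.273] w 39.80573756855903 F [-0.924 -0.2   -0.695]
[[-0.    -0.001 -1.   ]
 [-0.    -1.     0.001]
 [-1.     0.     0.   ]]
[[-0.    -1.     0.   ]
 [-0.952  0.001  0.307]
 [-0.307 -0.    -0.952]] [484.995 329.732 307.023]
[ 15   3 152] [108   7 174] [120   6 173] [ 28  23 166] [ 13  27 134] [ 30  22 166]
[213.021 210.23 ] [391.843 198.905]
[212.818 207.978] [384.186 188.335]
```

View pics/sc5.png

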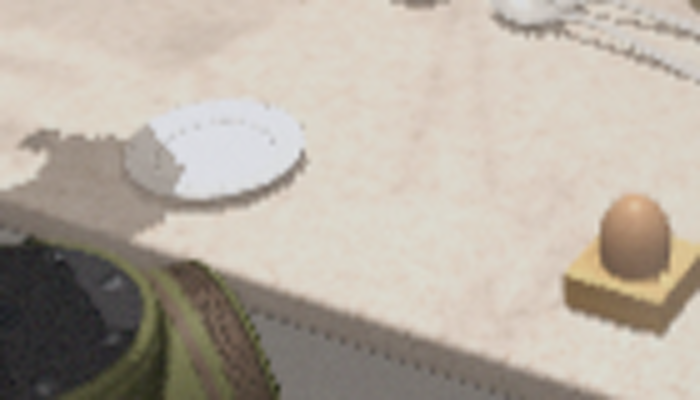

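Run:
```python
from h import *
p=load('w5'); im=cv2.GaussianBlur(cv2.imread('pics/raw_w5.png'),(5,5),0)
b=im.astype(int); m=((b[:,:,0]-b[:,:,2])>-6).astype(np.uint8)*255   # bluish vs. warm worktop
m[:120]=0;m[256:]=0;m[:,:318]=0;m[:,455:]=0
m=cv2.morphologyEx(m,cv2.MORPH_OPEN,np.ones((5,5)))
c=cv2.convexHull(max(cv2.findContours(m,0,2)[0],key=cv2.contourArea))[:,0]
print(cv2.boundingRect(c))
w=np.array([onz(p,u,v,12)[:2] for u,v in c]); 
A=np.c_[2*w,np.ones(len(w))]; s=np.linalg.lstsq(A,(w**2).sum(1),rcond=None)[0]; r=np.sqrt(s[2]+s[0]**2+s[1]**2)
print('circle',s[:2],r, np.abs(np.hypot(*(w-s[:2]).T)-r).max(), cv2.minEnclosingCircle(w.astype(np.float32)))
```

```text
(326, 131, 116, 113)
circle [412.509 228.795] 59.4947697003045 0.8530717762939588 ((412.2672119140625, 228.75999450683594), 59.92540740966797)
```

Plate circle: centre (412.4,228.8), radius 59.9 against the 60 expected. The shaker goes to (412,336).

Call:
drive_tool(
  commands=[1,-0.65,-0.65,0,0,0,4.5,0,0,0,0,0,4,0,0,0,0,0,2.5,0,0,0,0,0,1,0,0,0,0,0,0,0,0,0,0,0,0,0,0,0,0,0],
)

```text
clock: 9.35
tcp_pos: [413.3, 337.6, 35.8]
tool_rot: [0.708, 0.001, -0.707, -0.0]
wrist_force: [0.5, 0.4, -0.5]
gripper_width: 39.9
```

Call:
drive_tool(
  commands=[0.4,0,0,0,0,0,0.3,0,0,0,0,0,0.2,0,0,0,0,0,0,0,0,0,0,0],
)

```text
clock: 9.75
tcp_pos: [412.4, 336.9, 25.2]
tool_rot: [-0.707, 0.0, 0.707, -0.0]
wrist_force: [-0.5, -0.1, -0.7]
gripper_width: 39.9
```

Call:
drive_tool(
  commands=[0.1,0,0,0,0,0,0.1,0,0,0,0,0,0,0,0,0,0,0],
)

```text
clock: 10.05
tcp_pos: [413.1, 337.1, 24.9]
tool_rot: [0.708, 0.0, -0.707, 0.0]
wrist_force: [-2.2, -2.4, 6.6]
gripper_width: 40.0
```

Call:
drive_tool(
  commands=[0,0,0,0,0,0,0,0,0,0,0,0,0,0,0,0,0,0,0,0,0,0,0,0,0,0,0,0,0,0,-2,0,0,0,0,0,-4,0,0,0,0,0,-4.5,0,0,0,0,0,-4.5,0,0,0,0,0,-3,0,0,0,0,0,0,0,0,0,0,0],
  fingers=7,
)

```text
clock: 11.15
tcp_pos: [414.0, 338.2, 209.1]
tool_rot: [0.709, 0.002, -0.705, -0.002]
wrist_force: [-0.8, 0.6, -0.2]
gripper_width: 69.8
```

Run:
```python
from h import *
st()
im,p=snap('wrist','w6')
```

```text
t 11.15 tcp [414.049 338.204 209.145] w 69.7999910913066 F [-0.8    0.572 -0.191]
[[ 0.006  0.    -1.   ]
 [ 0.007 -1.    -0.   ]
 [-1.    -0.007 -0.006]]
```

View pics/w6.png

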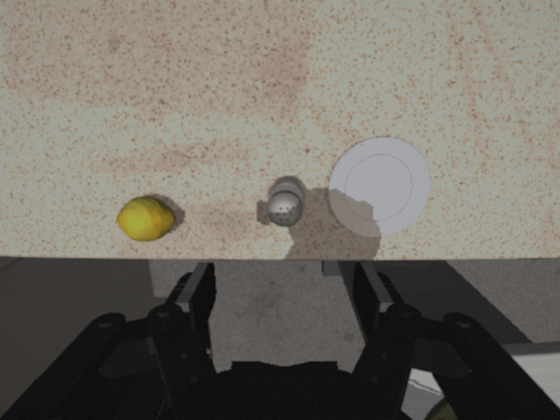

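The shaker stands upright at (285,195), with its top at (285,208), in line with the plate.

Run:
```python
from h import *
p=load('w6'); print(onz(p,285,208,82),onz(p,380,187,12))
```

```text
[410.482 338.401  82.   ] [415.047 228.725  12.   ]
```

Call:
drive_tool(
  commands=[0,3,0,0,0,0,0,4.8,-0.6,0,0,0,0,4.8,-0.6,0,0,0,0,4.8,-0.6,0,0,0,0,4.8,-0.6,0,0,0,0,4.8,-0.6,0,0,0,0,4.8,-0.6,0,0,0,0,4.8,-0.6,0,0,0,0,4.8,-0.6,0,0,0,0,4.8,-0.6,0,0,0,0,4.8,-0.6,0,0,0,0,4.8,-0.6,0,0,0],
  fingers=5,
)

```text
clock: 12.4
tcp_pos: [477.9, -223.0, 201.9]
tool_rot: [-0.707, -0.0, 0.708, 0.0]
wrist_force: [1.9, 1.1, 0.4]
gripper_width: 49.9
```

Call:
drive_tool(
  commands=[2,4.2,-0.2,0.1401,0,0,3,0,0,0.1401,0,0,3,0,0,0.1401,0,0,2,0,0,0.1401,0,0,0,0,0,0.1401,0,0,0,0,0,0.1401,0,0,0,0,0,0.1401,0,0,0,0,0,0.1401,0,0,0,0,0,0.1401,0,0,0,0,0,0.1401,0,0,0,0,0,0.1401,0,0,0,0,0,0,0,0],
)

```text
clock: 13.6
tcp_pos: [479.8, -262.8, 101.8]
tool_rot: [-0.506, 0.493, 0.508, 0.492]
wrist_force: [-0.3, -0.2, -0.4]
gripper_width: 49.7
```

Run:
```python
from h import *
st()
im,p=snap('wrist','w7')
print(proj(p,[485.7,-293,4]),proj(p,[483.7,-225,4]),proj(p,[487.7,-361,4]))
```

```text
t 13.6 tcp [ 479.833 -262.814  101.768] w 49.6872815696427 F [-0.331 -0.249 -0.412]
[[-0.002 -1.    -0.029]
 [ 0.001 -0.029  1.   ]
 [-1.     0.002  0.001]]
[277.771 177.029] [278.306 253.684] [277.209  87.267]
```

View pics/w7.png

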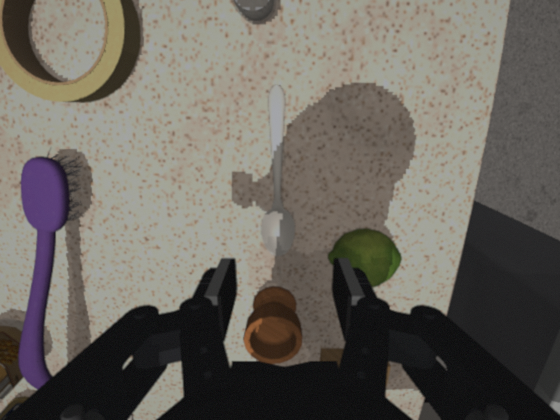

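Spoon lies vertical in view at column 277 (handle end row 87, bowl end row 252), matching the projected estimate. Descending on its middle.

Call:
drive_tool(
  commands=[0,-0.5,-3.2,0,0,0,4,0,0,0,0,0,3,0,0,0,0,0,1.5,0,0,0,0,0,0.8,0,0,0,0,0,0,0,0,0,0,0,0,0,0,0,0,0],
)

```text
clock: 14.35
tcp_pos: [487.4, -295.2, 11.9]
tool_rot: [0.508, -0.492, -0.507, -0.492]
wrist_force: [-0.8, -0.3, 0.5]
gripper_width: 49.5
```

Call:
drive_tool(
  commands=[0.4,0,0,0,0,0,0.3,0,0,0,0,0,0,0,0,0,0,0,0,0,0,0,0,0],
)

```text
clock: 14.75
tcp_pos: [486.6, -294.9, 3.5]
tool_rot: [0.508, -0.492, -0.507, -0.492]
wrist_force: [-0.2, 0.2, 0.3]
gripper_width: 50.4
```

Call:
drive_tool(
  commands=[0,0,0,0,0,0,0,0,0,0,0,0,0,0,0,0,0,0,0,0,0,0,0,0,0,0,0,0,0,0,0,0,0,0,0,0,0,0,0,0,0,0],
  fingers=0,
)

```text
clock: 15.45
tcp_pos: [486.8, -295.0, 3.7]
tool_rot: [0.508, -0.492, -0.507, -0.492]
wrist_force: [-0.5, 0.3, 3.5]
gripper_width: 18.9
```

Call:
drive_tool(
  commands=[0,0,0,0,0,0,0,0,0,0,0,0,0,0,0,0,0,0,0,0,0,0,0,0],
)

```text
clock: 15.85
tcp_pos: [486.8, -295.0, 3.7]
tool_rot: [0.508, -0.492, -0.507, -0.492]
wrist_force: [-0.1, 0.7, 5.0]
gripper_width: 19.4
```

Run:
```python
from h import *
st()
im,p=snap('wrist','w8',(150,50,430,360),1.9)
```

```text
t 15.85 tcp [ 486.751 -295.033    3.696] w 19.384630873954496 F [-0.097  0.671  4.992]
[[ 0.   -1.   -0.03]
 [-0.   -0.03  1.  ]
 [-1.   -0.   -0.  ]]
```

View pics/w8.png

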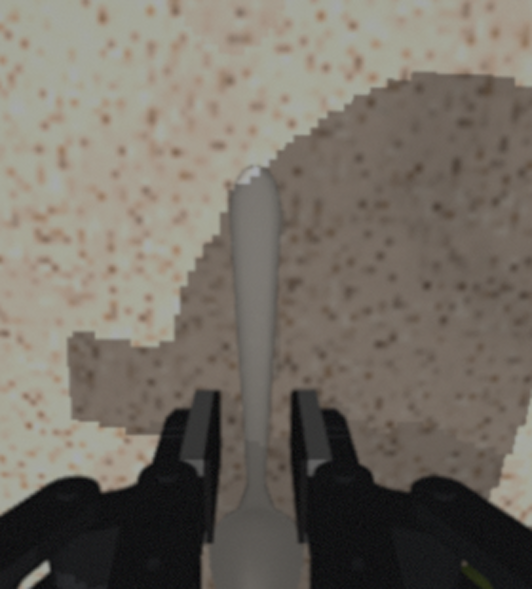

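Run:
```python
from h import *
p=load('w8')
for X in [(486,-306,4),(486,-295,4),(486,-284,4),(486,-306,22),(486,-284,22),(486,-225,4),(486,-270,4)]: print(X,(proj(p,X)-[150,50])*1.9)
for u,v in [(255,165),(258,490),(258,510)]: print(onz(p,u/1.9+150,v/1.9+50,4))
```

```text
(486, -306, 4) [259.35  382.498]
(486, -295, 4) [258.049 418.4  ]
(486, -284, 4) [256.804 452.666]
(486, -306, 22) [259.927 414.285]
(486, -284, 22) [257.055 490.831]
(486, -225, 4) [250.996 611.2  ]
(486, -270, 4) [255.297 494.009]
[ 488.944 -363.655    4.   ]
[ 485.253 -271.417    4.   ]
[ 485.025 -264.38     4.   ]
```

The bowl starts at y≈-268 and the pads end at -284, so the fingertips are jamming on the worktop, not on the bowl. Raising 3 mm.

Call:
drive_tool(
  commands=[-0.3,0,0,0,0,0,0,0,0,0,0,0,0,0,0,0,0,0,0,0,0,0,0,0],
)

```text
clock: 16.3
tcp_pos: [486.2, -294.8, 5.8]
tool_rot: [-0.507, 0.493, 0.508, 0.492]
wrist_force: [0.1, 0.1, 0.4]
gripper_width: 19.3
```

Call:
drive_tool(
  commands=[-0.2,0,0,0,0,0,0,0,0,0,0,0,0,0,0,0,0,0,0,0,0,0,0,0,0,0,0,0,0,0,0,0,0,0,0,0],
  fingers=0.2,
  grip_force=60,
)

```text
clock: 16.9
tcp_pos: [486.5, -294.9, 8.3]
tool_rot: [0.507, -0.493, -0.507, -0.492]
wrist_force: [0.4, -1.0, 0.5]
gripper_width: 18.1
```

Run:
```python
from h import *
st()
im,p=snap('wrist','w9',(150,50,430,360),1.9)
```

```text
t 16.9 tcp [ 486.51  -294.904    8.303] w 18.093257686812084 F [ 0.401 -1.014  0.535]
[[-0.   -1.   -0.03]
 [-0.   -0.03  1.  ]
 [-1.    0.   -0.  ]]
```

View pics/w9.png

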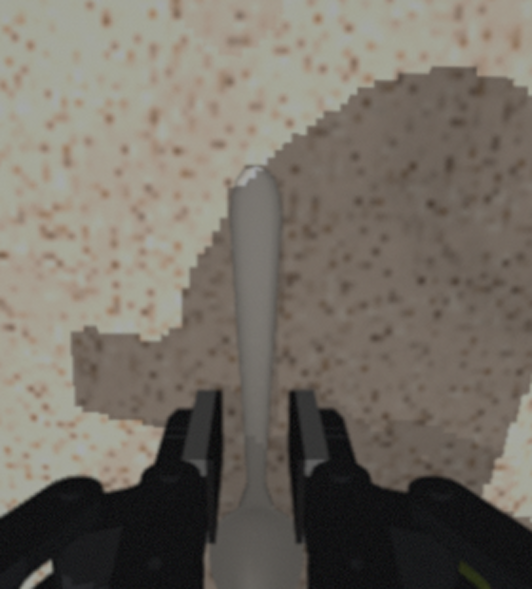

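Between the two views the worktop specks shifted but the spoon did not, so it may be held and riding up with the gripper. I'll lift further and check.

Call:
drive_tool(
  commands=[-1,0,0,0,0,0,-2,0,0,0,0,0,-3,0,0,0,0,0,-3,0,0,0,0,0,0,0,0,0,0,0],
)

```text
clock: 17.45
tcp_pos: [489.0, -296.2, 104.8]
tool_rot: [0.511, -0.491, -0.504, -0.493]
wrist_force: [0.5, -0.5, 1.2]
gripper_width: 18.4
```

Run:
```python
from h import *
st()
im,p=snap('wrist','w10',(100,50,460,400),1.5)
```

```text
t 17.45 tcp [ 488.95  -296.229  104.801] w 18.35381376017368 F [ 0.489 -0.528  1.203]
[[ 0.008 -1.    -0.03 ]
 [-0.004 -0.03   1.   ]
 [-1.    -0.008 -0.004]]
```

View pics/w10.png

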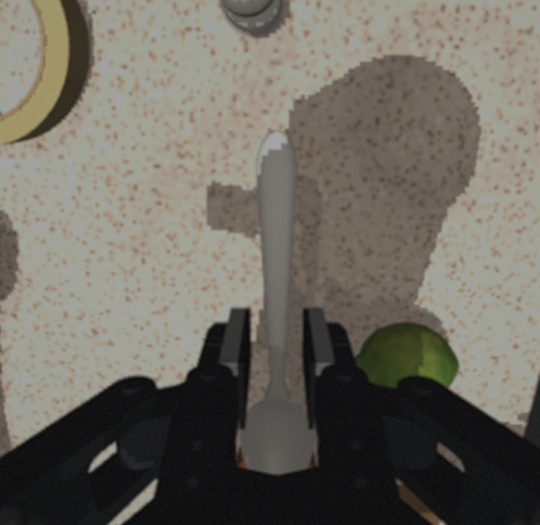

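Spoon is held level (same size in view, worktop dropped away) and the lime has not moved. Carrying it over and turning.

Call:
drive_tool(
  commands=[-1,0,0,0,0,0,-1,0,0,0,0,0,0,0.64,4.28,0,0,0,0,0.64,4.28,0,0,0,0,0.64,4.28,0,0,0,0,0.64,4.28,0,0,0,0,0.64,4.28,0,0,0,0,0.64,4.28,0,0,0,0,0.64,4.28,0,0,0,0,0.64,4.28,0,0,0,0,0.64,4.28,0,0,0,0,0.64,4.28,0,0,0],
)

```text
clock: 18.7
tcp_pos: [409.1, 132.6, 118.9]
tool_rot: [0.508, -0.492, -0.507, -0.493]
wrist_force: [1.0, -0.5, 0.7]
gripper_width: 18.0
```

Call:
drive_tool(
  commands=[0,0,0,0.1464,0,0,0,0,0,0.1464,0,0,0,0,0,0.1464,0,0,0,0,0,0.1464,0,0,0,0,0,0.1464,0,0,0,0,0,0.1464,0,0,0,0,0,0.1464,0,0,0,0,0,0.1464,0,0,0,0,0,0.1464,0,0,0,0,0,0.1464,0,0,0,0,0,0.1464,0,0,0,0,0,0,0,0],
)

```text
clock: 19.9
tcp_pos: [409.8, 130.9, 118.6]
tool_rot: [0.004, 0.707, -0.004, 0.707]
wrist_force: [-0.0, 0.1, -1.0]
gripper_width: 18.5
```

Run:
```python
from h import *
st()
im,p=snap('wrist','w11')
cv2.imwrite('pics/w11c.png',im[:, 60:560])
```

```text
t 19.9 tcp [409.765 130.914 118.608] w 18.511101703287146 F [-0.007  0.073 -0.97 ]
[[-0.     0.011  1.   ]
 [-0.     1.    -0.011]
 [-1.    -0.    -0.   ]]
```

View pics/w11.png

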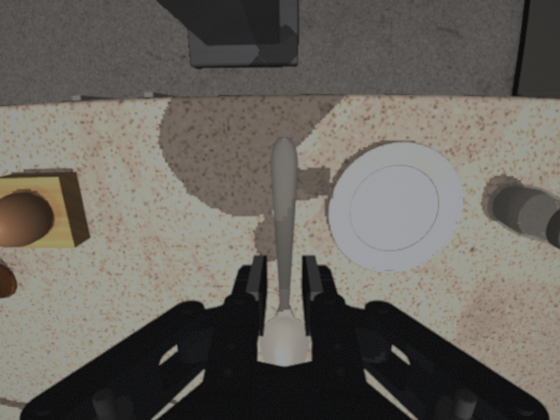

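Held spoon runs straight down column 284, handle end at (284,139), parallel to world x. The plate is to its right at (396,206) and the shaker at (525,210).

Run:
```python
from h import *
p=load('w11')
for z in (119,123): print(onz(p,284,139,z),onz(p,284,305,z))
print(onz(p,396,206,12))
```

```text
[341.948 131.959 119.   ] [431.281 131.003 119.   ]
[341.656 131.966 123.   ] [428.479 131.036 123.   ]
[407.189 228.478  12.   ]
```

Call:
drive_tool(
  commands=[3,-0.15,0.15,0,0,0,4,0,0,0,0,0,2.5,0,0,0,0,0,1,0,0,0,0,0,0.4,0,0,0,0,0,0,0,0,0,0,0,0,0,0,0,0,0],
)

```text
clock: 20.65
tcp_pos: [412.1, 130.0, 10.9]
tool_rot: [0.004, 0.706, -0.003, 0.708]
wrist_force: [-0.2, -0.8, 0.3]
gripper_width: 18.1
```

Call:
drive_tool(
  commands=[0.3,0,0,0,0,0,0.2,0,0,0,0,0,0,0,0,0,0,0,0,0,0,0,0,0],
)

```text
clock: 21.05
tcp_pos: [411.3, 129.5, 4.4]
tool_rot: [0.003, 0.707, -0.003, 0.707]
wrist_force: [0.7, 0.3, -0.4]
gripper_width: 17.9
```

Call:
drive_tool(
  commands=[0.1,0,0,0,0,0,0,0,0,0,0,0],
)

```text
clock: 21.25
tcp_pos: [411.5, 129.5, 3.8]
tool_rot: [0.003, 0.707, -0.003, 0.707]
wrist_force: [-0.7, -0.6, 3.9]
gripper_width: 18.0
```

Contact (about 4 N). Release and rise.

Call:
drive_tool(
  commands=[0,0,0,0,0,0,0,0,0,0,0,0,0,0,0,0,0,0,0,0,0,0,0,0,-1,0,0,0,0,0,-3,0,0,0,0,0,-4,0,0,0,0,0,-4.5,0,0,0,0,0,-4.5,0,0,0,0,0,-3,0,0,0,0,0,0,0,0,0,0,0],
  fingers=4,
)

```text
clock: 22.35
tcp_pos: [413.0, 130.0, 209.4]
tool_rot: [0.005, 0.704, -0.002, 0.71]
wrist_force: [-0.1, -0.5, 0.4]
gripper_width: 39.9
```

Run:
```python
from h import *
st()
im,p=snap('wrist','w12')
b=cv2.GaussianBlur(im,(3,3),0).astype(int); d=b[:,:,0]-b[:,:,2]
m=(d>-8).astype(np.uint8)*255; m[:110]=0; m[:,:235]=0; m[:,345:]=0; m[265:]=0
m=cv2.morphologyEx(m,cv2.MORPH_OPEN,np.ones((3,3)))
for c in cv2.findContours(m,0,2)[0]:
  if cv2.contourArea(c)>40: print(cv2.boundingRect(c),cv2.contourArea(c),cv2.minAreaRect(c))
print(proj(p,[412,129.8,4]),proj(p,[343,129.8,4]),proj(p,[481,129.8,4]))
```

```text
t 22.35 tcp [412.977 130.037 209.403] w 39.9276595563914 F [-0.135 -0.467  0.353]
[[ 0.008  0.01   1.   ]
 [ 0.004  1.    -0.01 ]
 [-1.     0.005  0.008]]
(324, 257, 15, 8) 88.5 ((331.0, 260.5), (7.0, 14.0), 90.0)
(235, 257, 10, 8) 57.5 ((239.5, 260.5), (7.0, 9.0), 90.0)
(279, 218, 7, 12) 58.0 ((282.0, 223.5), (11.0, 6.0), 90.0)
(281, 173, 5, 21) 67.5 ((283.0, 183.0), (20.0, 4.0), 90.0)
(318, 141, 27, 86) 1642.5 ((331.0, 183.5), (85.0, 26.0), 90.0)
(278, 123, 10, 23) 151.5 ((282.5, 134.0), (22.0, 9.0), 90.0)
[282.79 182.64] [282.121 121.782] [283.392 236.919]
```

Spoon lies where planned: handle end near (282.5,123), predicted (282.1,121.8), and straight. Next the cup.

Call:
drive_tool(
  commands=[0,-4.31,1.06,0,0,0,0,-4.31,1.06,0,0,0,0,-4.31,1.06,0,0,0,0,-4.31,1.06,0,0,0,0,-4.31,1.06,0,0,0,0,-4.31,1.06,0,0,0,0,-4.31,1.06,0,0,0,3,0,0,0,0,0,3,0,0,0,0,0,0,0,0,0,0,0,0,0,0,0,0,0],
  fingers=8,
)

```text
clock: 23.5
tcp_pos: [482.1, -173.1, 143.5]
tool_rot: [0.003, 0.708, -0.004, 0.707]
wrist_force: [0.2, 0.2, 1.3]
gripper_width: 79.8
```

Run:
```python
from h import *
st()
im,p=snap('wrist','w13'); h=cv2.cvtColor(im,cv2.COLOR_BGR2HSV)
print('pred',proj(p,[487,-172,50]))
m=cv2.inRange(h,(3,110,40),(14,255,255))
for c in cv2.findContours(m,0,2)[0]:
  if cv2.contourArea(c)>200: e=cv2.fitEllipse(c); print(cv2.boundingRect(c),e,onz(p,*e[0],48))
print(onz(p,*proj(p,[487,-172,50]),50))
```

```text
t 23.5 tcp [ 482.126 -173.107  143.481] w 79.80484125175737 F [0.222 0.241 1.264]
[[-0.001  0.01   1.   ]
 [-0.001  1.    -0.01 ]
 [-1.    -0.001 -0.001]]
pred [285.162 220.42 ]
(261, 184, 54, 61) ((287.0983581542969, 215.54530334472656), (51.94797134399414, 60.630435943603516), 179.38763427734375) [ 483.423 -170.357   48.   ]
(363, 91, 59, 56) ((392.8438415527344, 117.99176788330078), (52.37162780761719, 56.38370132446289), 65.97251892089844) [405.712 -89.148  48.   ]
[ 487. -172.   50.]
```

Call:
drive_tool(
  commands=[3,0.2,0.5,0,0,0,4,0,0,0,0,0,3,0,0,0,0,0,1.5,0,0,0,0,0,0.7,0,0,0,0,0,0,0,0,0,0,0,0,0,0,0,0,0],
)

```text
clock: 24.25
tcp_pos: [488.9, -171.1, 23.4]
tool_rot: [0.003, 0.706, -0.004, 0.708]
wrist_force: [0.7, 0.7, 0.3]
gripper_width: 79.9
```

Call:
drive_tool(
  commands=[0,0,0,0,0,0,0,0,0,0,0,0,0,0,0,0,0,0,0,0,0,0,0,0,0,0,0,0,0,0,0,0,0,0,0,0,0,0,0,0,0,0,0,0,0,0,0,0,0,0,0,0,0,0],
  fingers=3,
  grip_force=40,
)

```text
clock: 25.15
tcp_pos: [488.3, -171.0, 22.7]
tool_rot: [0.003, 0.706, -0.004, 0.708]
wrist_force: [-1.5, 1.4, 4.6]
gripper_width: 46.2
```

Call:
drive_tool(
  commands=[-1,0,0,0,0,0,-3,0,0,0,0,0,-4,0,0,0,0,0,-2,4,-0.76,0,0,0,0,4.5,-0.85,0,0,0,0,4.5,-0.85,0,0,0,0,4.5,-0.85,0,0,0,0,4.5,-0.85,0,0,0,0,4.5,-0.85,0,0,0,0,4.5,-0.85,0,0,0,0,4.5,-0.85,0,0,0,0,4.5,-0.85,0,0,0],
)

```text
clock: 26.35
tcp_pos: [415.0, 231.5, 121.9]
tool_rot: [0.004, 0.707, -0.003, 0.707]
wrist_force: [2.0, -0.1, -1.0]
gripper_width: 46.3
```

Call:
drive_tool(
  commands=[0,0,0,0,0,0,0,0,0,0,0,0,0,0,0,0,0,0],
)

```text
clock: 26.65
tcp_pos: [415.9, 229.1, 121.4]
tool_rot: [0.003, 0.707, -0.004, 0.707]
wrist_force: [0.4, 0.2, -1.2]
gripper_width: 46.5
```

Run:
```python
from h import *
s=st()
im,p=snap('wrist','w14'); h=cv2.cvtColor(im,cv2.COLOR_BGR2HSV)
z=s['tcp_pos'][2]+27
print('pred rim ctr',proj(p,[*s['tcp_pos'][:2],z]),'plate edges',[proj(p,x) for x in ([352.4,228.8,13],[412.4,288.8,13],[412.4,168.8,13])])
m=cv2.inRange(h,(3,110,30),(14,255,255))
for c in cv2.findContours(m,0,2)[0]:
  if cv2.contourArea(c)>200: e=cv2.fitEllipse(c); print(cv2.boundingRect(c),e,onz(p,*e[0],z))
cv2.imwrite('pics/w14.png',im)
```

```text
t 26.65 tcp [415.915 229.125 121.397] w 46.52697401474775 F [ 0.429  0.19  -1.241]
[[-0.    0.01  1.  ]
 [-0.    1.   -0.01]
 [-1.   -0.   -0.  ]]
pred rim ctr [283.172 299.513] plate edges [array([282.517, 134.435]), array([352.325, 204.828]), array([214.401, 206.098])]
(232, 220, 106, 118) ((284.6098937988281, 282.5411682128906), (100.61438751220703, 117.16775512695312), 179.94183349609375) [407.25  229.846 148.397]
```

Run:
```python
from h import *
p=load('w14')
for ox in (-6,-3,0): 
  x=415.9+ox; print(ox,[proj(p,q).round(1) for q in ([x-24,229,148.5],[x+24,229,148.5],[x-21,229,99],[x,253,148.5],[x,205,148.5])])
im=cv2.imread('pics/raw_w14.png'); print(im[215:350:6,284].tolist())
```

```text
-6 [array([282.1, 237.4]), array([283.3, 332.5]), array([282.7, 208.9]), array([337.3, 287.4]), array([228.3, 288.2])]
-3 [array([282.2, 244.1]), array([283.4, 337.7]), array([282.8, 213.9]), array([337. , 293.2]), array([228.8, 294.1])]
0 [array([282.3, 250.7]), array([283.5, 342.7]), array([282.9, 218.8]), array([336.6, 299. ]), array([229.2, 299.9])]
[[180, 175, 173], [27, 46, 69], [29, 45, 69], [28, 44, 67], [25, 38, 54], [24, 37, 54], [38, 60, 93], [33, 56, 85], [33, 54, 81], [33, 54, 82], [34, 55, 84], [33, 55, 84], [33, 54, 80], [39, 61, 94], [34, 54, 83], [30, 48, 74], [24, 37, 55], [24, 37, 55], [25, 37, 54], [24, 38, 57], [40, 63, 97], [151, 167, 170], [156, 172, 171]]
```

The cup hangs within about 1 mm of the TCP. Lowering onto the plate.

Call:
drive_tool(
  commands=[2,0,-0.3,0,0,0,4,0,0,0,0,0,2,0,0,0,0,0,0.8,0,0,0,0,0,0,0,0,0,0,0,0,0,0,0,0,0],
)

```text
clock: 27.3
tcp_pos: [413.8, 229.9, 34.9]
tool_rot: [0.004, 0.706, -0.003, 0.708]
wrist_force: [0.6, 0.3, -0.3]
gripper_width: 46.8
```

Call:
drive_tool(
  commands=[0.3,0,0,0,0,0,0.2,0,0,0,0,0,0.1,0,0,0,0,0,0,0,0,0,0,0],
)

```text
clock: 27.7
tcp_pos: [413.5, 230.2, 28.7]
tool_rot: [0.004, 0.706, -0.003, 0.708]
wrist_force: [-1.6, -1.2, 4.9]
gripper_width: 46.3
```

Call:
drive_tool(
  commands=[0,0,0,0,0,0,0,0,0,0,0,0,0,0,0,0,0,0,0,0,0,0,0,0,-1,0,0,0,0,0,-3,0,0,0,0,0,-4,0,0,0,0,0,-4.5,0,0,0,0,0,-4.5,0,0,0,0,0,0,0,0,0,0,0,0,0,0,0,0,0],
  fingers=7,
)

```text
clock: 28.8
tcp_pos: [413.2, 230.2, 199.0]
tool_rot: [0.004, 0.706, -0.003, 0.708]
wrist_force: [0.2, 0.4, -1.9]
gripper_width: 69.9
```

Run:
```python
from h import *
s=st()
im,p=snap('wrist','w15'); h=cv2.cvtColor(im,cv2.COLOR_BGR2HSV)
m=cv2.inRange(h,(3,110,30),(14,255,255))
for c in cv2.findContours(m,0,2)[0]:
  if cv2.contourArea(c)>200: print(cv2.boundingRect(c))
for c in ([412.4,228.8],[414,230]):
  print([proj(p,[c[0]+a,c[1]+b,z]).round(1) for a,b,z in ((24,0,56),(-24,0,56),(-21,0,6),(0,24,56),(0,-24,56))])
```

```text
t 28.8 tcp [413.166 230.208 198.987] w 69.9067464045433 F [ 0.24   0.393 -1.862]
[[ 0.002  0.01   1.   ]
 [ 0.002  1.    -0.01 ]
 [-1.     0.002  0.002]]
(0, 173, 21, 38)
(262, 170, 46, 49)
[array([282.2, 220.9]), array([281.6, 173.5]), array([281.9, 167.9]), array([306.4, 197.6]), array([257.4, 198. ])]
[array([283.4, 222.4]), array([282.9, 175.2]), array([283. , 169.3]), array([307.6, 199.1]), array([258.7, 199.6])]
```

Call:
drive_tool(
  commands=[0,-4.57,0,0,0,0,0,-4.57,0,0,0,0,0,-4.57,0,0,0,0,0,-4.57,0,0,0,0,0,-4.57,0,0,0,0,0,-4.57,0,0,0,0,0,-4.57,0,0,0,0,3,0,0,0,0,0,1,0,0,0,0,0,0,0,0,0,0,0,0,0,0,0,0,0],
)

```text
clock: 29.95
tcp_pos: [409.9, -89.5, 157.6]
tool_rot: [0.003, 0.707, -0.003, 0.707]
wrist_force: [0.6, -0.8, 0.6]
gripper_width: 69.8
```

Run:
```python
from h import *
s=st()
im,p=snap('wrist','w16'); h=cv2.cvtColor(im,cv2.COLOR_BGR2HSV)
m=cv2.inRange(h,(3,90,30),(14,255,255))
for c in cv2.findContours(m,0,2)[0]:
  if cv2.contourArea(c)>200: e=cv2.fitEllipse(c);print('egg',cv2.boundingRect(c),e,onz(p,*e[0],37),onz(p,*e[0],42))
m=cv2.inRange(h,(15,90,60),(30,255,255))
for c in cv2.findContours(m,0,2)[0]:
  if cv2.contourArea(c)>200: 
    r=cv2.boundingRect(c); print('block',r)
for c in ([408,-90],[405,-90]):
  th=np.linspace(0,2*np.pi,60); P=[]
  for z in np.linspace(-25,32,30):
    rr=22*np.sqrt(max(0,1-(z/(25 if z<0 else 32))**2))
    P+=[proj(p,[c[0]+rr*np.cos(t),c[1]+rr*np.sin(t),37+z]) for t in th]
  P=np.array(P); print('model bbox',P.min(0),P.max(0))
  print([proj(p,[c[0]+a,c[1]+b,24]).round(1) for a,b in ((-32,-32),(-32,32),(32,-32),(32,32))])
```

```text
t 29.95 tcp [409.854 -89.515 157.65 ] w 69.84464308480416 F [ 0.599 -0.785  0.572]
[[-0.     0.008  1.   ]
 [-0.001  1.    -0.008]
 [-1.    -0.001 -0.   ]]
egg (263, 179, 47, 48) ((286.183349609375, 202.3992919921875), (44.97441101074219, 47.71303176879883), 178.13035583496094) [407.1   -87.337  37.   ] [405.669 -87.357  42.   ]
block (6, 352, 20, 40)
block (20, 346, 38, 15)
block (252, 162, 69, 68)
model bbox [258.86  178.895] [307.622 229.339]
[array([248.2, 166.2]), array([317.9, 165.7]), array([251. , 231.2]), array([316.2, 230.8])]
model bbox [258.749 175.616] [307.676 226.128]
[array([248., 163.]), array([318. , 162.4]), array([250.9, 228.4]), array([316.3, 227.9])]
```

View pics/w16.png

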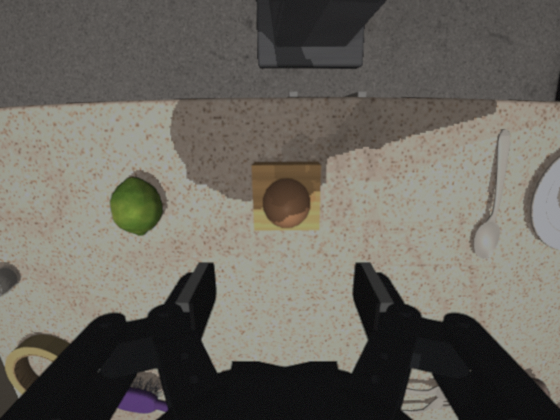

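Egg at about (407,-87) in its block, by the mask boxes. Lime is at (136,206). The spoon at far right, (503,133) to (486,250), looks oblique from here, so I check that against projection.

Run:
```python
from h import *
p=load('w16')
a=onz(p,503,134,5);b=onz(p,486,250,6);print(a,b,np.arctan2(b[1]-a[1],b[0]-a[0]),onz(p,136,206,24))
print(proj(p,[343,129.8,5]),proj(p,[481,129.8,5]))
```

```text
[347.394 126.75    5.   ] [471.747 132.661   6.   ] 0.04750375454695889 [ 413.246 -233.037   24.   ]
[506.671 129.505] [481.352 257.253]
```

Call:
drive_tool(
  commands=[3,0.25,-0.3,0,0,0,4,0,0,0,0,0,3.5,0,0,0,0,0,1.5,0,0,0,0,0,0.5,0,0,0,0,0,0,0,0,0,0,0,0,0,0,0,0,0],
)

```text
clock: 30.7
tcp_pos: [407.9, -87.2, 34.1]
tool_rot: [0.003, 0.706, -0.003, 0.708]
wrist_force: [0.2, 0.7, 0.4]
gripper_width: 69.6
```

Call:
drive_tool(
  commands=[0.4,0,0,0,0,0,0.1,0,0,0,0,0,0,0,0,0,0,0],
)

```text
clock: 31.0
tcp_pos: [406.8, -87.6, 27.5]
tool_rot: [0.003, 0.707, -0.003, 0.707]
wrist_force: [-1.2, 0.8, -0.4]
gripper_width: 70.2
```

Call:
drive_tool(
  commands=[0,0,0,0,0,0,0,0,0,0,0,0,0,0,0,0,0,0,0,0,0,0,0,0,0,0,0,0,0,0,0,0,0,0,0,0,0,0,0,0,0,0,0,0,0,0,0,0],
  fingers=3,
  grip_force=30,
)

```text
clock: 31.8
tcp_pos: [406.9, -87.7, 27.6]
tool_rot: [0.003, 0.707, -0.004, 0.707]
wrist_force: [-0.7, -0.9, 4.3]
gripper_width: 41.6
```

Call:
drive_tool(
  commands=[-0.5,0,0,0,0,0,-1.5,0,0,0,0,0,-3,0,0,0,0,0,-4,0,0,0,0,0,-2,0,0,0,0,0,0,3,0,0,0,0,0,4.5,0.1,0,0,0,0,4.5,0.1,0,0,0,0,4.5,0.1,0,0,0,0,4.5,0.1,0,0,0,0,4.5,0.1,0,0,0,0,3.5,0.1,0,0,0],
)

```text
clock: 33.0
tcp_pos: [414.9, 204.9, 136.9]
tool_rot: [0.003, 0.707, -0.003, 0.707]
wrist_force: [0.8, -0.2, -0.0]
gripper_width: 42.3
```

Call:
drive_tool(
  commands=[0,2,0,0,0,0,0,0.8,0,0,0,0,0,0,0,0,0,0,0,0,0,0,0,0,0,0,0,0,0,0],
)

```text
clock: 33.5
tcp_pos: [416.0, 229.4, 137.4]
tool_rot: [0.004, 0.707, -0.004, 0.707]
wrist_force: [-0.3, -0.4, -0.2]
gripper_width: 41.7
```

Run:
```python
from h import *
s=st()
im,p=snap('wrist','w17'); h=cv2.cvtColor(im,cv2.COLOR_BGR2HSV)
m=cv2.inRange(h,(3,90,25),(14,255,255))
for c in cv2.findContours(m,0,2)[0]:
  if cv2.contourArea(c)>150: print('brown',cv2.boundingRect(c),cv2.contourArea(c))
T=np.array(s['tcp_pos']); th=np.linspace(0,2*np.pi,60)
def bb(c,z0,prof):
  P=np.array([proj(p,[c[0]+r*np.cos(t),c[1]+r*np.sin(t),z0+z]) for z,r in prof for t in th]); return P.min(0),P.max(0)
egg=[(z,22*np.sqrt(max(0,1-(z/(25 if z<0 else 32))**2))) for z in np.linspace(-25,32,30)]
print('egg',bb(T,T[2]+9.4,egg)); print('cup',bb((413,230.5),6,[(0,21),(31,24),(50,24)]))
```

```text
t 33.5 tcp [416.04  229.359 137.444] w 41.714411073267584 F [-0.34  -0.447 -0.232]
[[ 0.     0.011  1.   ]
 [ 0.     1.    -0.011]
 [-1.     0.     0.   ]]
brown (240, 178, 89, 156) 9250.5
egg (array([238.531, 234.375]), array([328.076, 335.726]))
cup (array([254.368, 176.848]), array([315.68 , 243.939]))
```

View pics/w17.png

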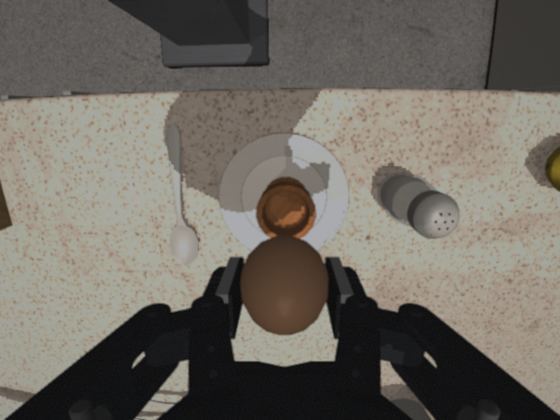

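Egg held upright above, (284,285); cup on the plate, rim about (287,208); spoon straight on one side, shaker upright on the other. Cup measures about (414,231.5), so I correct slightly and lower.

Call:
drive_tool(
  commands=[2,0.15,-0.2,0,0,0,2.5,0,0,0,0,0,1.5,0,0,0,0,0,0.5,0,0,0,0,0,0,0,0,0,0,0,0,0,0,0,0,0],
)

```text
clock: 34.15
tcp_pos: [414.5, 232.1, 73.5]
tool_rot: [0.004, 0.707, -0.003, 0.708]
wrist_force: [-0.1, -0.0, 0.4]
gripper_width: 41.7
```

Call:
drive_tool(
  commands=[0.5,0,0,0,0,0,0.3,0,0,0,0,0,0.2,0,0,0,0,0,0,0,0,0,0,0],
)

```text
clock: 34.55
tcp_pos: [413.8, 231.8, 62.1]
tool_rot: [0.003, 0.707, -0.004, 0.707]
wrist_force: [-0.5, 0.1, -0.2]
gripper_width: 41.9
```

Call:
drive_tool(
  commands=[0.1,0,0,0,0,0,0.1,0,0,0,0,0,0,0,0,0,0,0],
)

```text
clock: 34.85
tcp_pos: [414.6, 232.1, 61.7]
tool_rot: [0.004, 0.706, -0.003, 0.708]
wrist_force: [-2.3, -1.9, 5.7]
gripper_width: 41.7
```

Contact at 61.7 mm (60.6 predicted), so the egg is seated. Releasing and rising.

Call:
drive_tool(
  commands=[0,0,0,0,0,0,0,0,0,0,0,0,0,0,0,0,0,0,0,0,0,0,0,0,0,0,0,0,0,0,-1,0,0,0,0,0,-3,0,0,0,0,0,-4,0,0,0,0,0,-4,0,0,0,0,0,-2,0,0,0,0,0,0,0,0,0,0,0],
  fingers=7,
)

```text
clock: 35.95
tcp_pos: [415.2, 232.6, 205.2]
tool_rot: [0.005, 0.705, -0.002, 0.709]
wrist_force: [0.5, 0.9, 0.5]
gripper_width: 70.1
```

Run:
```python
from h import *
s=st()
im,p=snap('wrist','w18'); h=cv2.cvtColor(im,cv2.COLOR_BGR2HSV)
m=cv2.inRange(h,(3,90,25),(14,255,255))
for c in cv2.findContours(m,0,2)[0]:
  if cv2.contourArea(c)>150: print('brown',cv2.boundingRect(c),cv2.fitEllipse(c))
th=np.linspace(0,2*np.pi,60)
def bb(p,c,z0,prof):
  P=np.array([proj(p,[c[0]+r*np.cos(t),c[1]+r*np.sin(t),z0+z]) for z,r in prof for t in th]); return P.min(0),P.max(0)
egg=[(z,22*np.sqrt(max(0,1-(z/(25 if z<0 else 32))**2))) for z in np.linspace(-25,32,30)]
cup=[(0,21),(31,24),(50,24)]
print('egg',bb(p,(413.5,231),70,egg),'cup',bb(p,(413.5,231),6,cup))
im,q=snap('scene','sc18',(170,170,290,240),6)
h=cv2.cvtColor(cv2.imread('pics/raw_sc18.png'),cv2.COLOR_BGR2HSV);m=cv2.inRange(h,(3,80,25),(16,255,255));m[:150]=0;m[240:]=0
for c in cv2.findContours(m,0,2)[0]:
  if cv2.contourArea(c)>40: print('scene',cv2.boundingRect(c))
print(bb(q,(413.5,231),70,egg),bb(q,(413.5,231),6,cup),'saltpred',bb(q,(412,337),0,[(0,22),(66,22),(90,5)]))
```

```text
t 35.95 tcp [415.17  232.648 205.156] w 70.11879062305398 F [0.519 0.856 0.535]
[[ 0.005  0.01   1.   ]
 [ 0.005  1.    -0.01 ]
 [-1.     0.005  0.005]]
brown (260, 166, 44, 54) ((281.1358337402344, 193.09371948242188), (43.59062957763672, 53.662628173828125), 179.94354248046875)
egg (array([258.07 , 175.241]), array([304.502, 223.178])) cup (array([257.285, 165.588]), array([305.436, 217.556]))
scene (204, 186, 15, 27)
scene (272, 150, 34, 17)
(array([203.195, 184.257]), array([216.875, 200.776])) (array([203.227, 193.351]), array([218.585, 213.251])) saltpred (array([178.225, 180.698]), array([194.038, 207.52 ]))
```

Run:
```python
from h import *
p=load('w17'); print('salt',onz(p,436,215,82))
a=onz(p,174,126,5);b=onz(p,184,264,6);print('spoon',a,b,(a+b)/2,np.arctan2(b[1]-a[1],b[0]-a[0]))
# unchanged since? compare salt / spoon masks in the later view by template match
i0=cv2.imread('pics/raw_w12.png')
p2=load('w18'); im=cv2.imread('pics/raw_w18.png')
print('salt top predicted',proj(p2,onz(p,436,215,82)),'spoon',proj(p2,a),proj(p2,b))
t=cv2.imread('pics/raw_w17.png')
g=lambda x:cv2.cvtColor(x,cv2.COLOR_BGR2GRAY)
T=cv2.resize(g(t)[195:238,415:460],None,fx=.72,fy=.72); r=cv2.matchTemplate(g(im),T,cv2.TM_CCOEFF_NORMED); _,v,_,l=cv2.minMaxLoc(r); print(v,np.array(l)+np.array([21,20])*.72)
bot.sign_off()
```

```text
salt [404.886 336.654  82.   ]
spoon [345.042 132.721   5.   ] [480.547 127.052   6.   ] [412.795 129.887   5.5  ] -0.041806953005710884
salt top predicted [396.662 191.968] spoon [191.397 123.686] [197.668 238.113]
0.9260058403015137 [396.12 191.4 ]
the job is handed in; nothing more can be done
```

The breakfast place is laid and handed in at about 36 s of the 109 s allowed. The sign-off gives no verdict, so what follows is from my own last measurements, taken from the images (calibration good to about 2 mm).

| Item | Measured | Target or limit |
|---|---|---|
| Plate centre | (412, 229) mm | – |
| Egg cup | about (413.5, 231) mm, upright | within 15 mm of plate centre |
| Egg | in the cup, touched down within about 1 mm of the expected height | within 8 mm of cup centre |
| Shaker | about (405–412, 337) mm, upright | y about 108 mm left of centre (limit 92–122); x within 15 mm |
| Teaspoon | middle at (413, 130) mm, 0.04 rad off straight, bowl far | y about 99 mm right of centre (limit 84–114); under 0.17 rad |
| Lime | moved under 2 mm at the last check | under 30 mm |

- **Shaker disagreement:** two views of the shaker gave its x as 410 and 405 mm, and the gripper read 413 mm when it let go. All three are inside the 15 mm limit.
- **Lime last seen:** I last measured the lime before picking up the egg; nothing went near it after that.
- **Regrips:** The first shaker grip sat too high, so I gripped it again lower. While I was picking up the spoon, the fingertips pressed lightly on the worktop (about 5 N).
- **Final look:** The 16-picture limit stopped me viewing the last picture, so the end state of the egg, cup and shaker was checked only by numbers. They agreed within a few pixels. The teaspoon figures come from the view just before the egg was lowered.

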